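# Run a fingertip along the socket rail and mark the missing socket

### The job

Check the socket rail the way a mechanic does: run your fingertips slowly along the whole row of six posts, from the red end cap to the black one, keeping them close over the socket tops (no more than about a finger's breadth above them, over the gap too). Then put the fingertips straight down on the bare post, where the socket is missing, and finish with them still resting there, touching it gently, to show which one is gone. Do not pick up, push or lean on the sockets, and leave everything else on the bench where it is.

Things in the scene. Friction and masses are not known exactly. Their poses are not given: they have to be found in the camera images.
- rail: Socket rail screwed to the bench: a dark steel bar 284 mm long, 26 mm wide, 10 mm high, with a red end cap at one end and a black one at the other (caps 32 mm wide, 14 mm high). Origin: centre of its underside, on the bench. y runs along the rail towards the red cap, z up. Six blue posts stand in a row on its top; five carry a socket, one is bare.
- post1: Blue plastic square post number 1 of 6 counted from the red cap, fixed on the rail, 12 x 12 mm, 16 mm tall. Origin: centre of its foot, on the rail's top face (10 mm above the bench); z up, y along the rail towards the red cap. Posts are 40 mm apart. A socket on it hides it completely and stands 38 mm above its foot.
- post2: Blue plastic square post number 2 of 6 counted from the red cap, fixed on the rail, 12 x 12 mm, 16 mm tall. Origin: centre of its foot, on the rail's top face (10 mm above the bench); z up, y along the rail towards the red cap. Posts are 40 mm apart. A socket on it hides it completely and stands 38 mm above its foot.
- post3: Blue plastic square post number 3 of 6 counted from the red cap, fixed on the rail, 12 x 12 mm, 16 mm tall. Origin: centre of its foot, on the rail's top face (10 mm above the bench); z up, y along the rail towards the red cap. Posts are 40 mm apart. A socket on it hides it completely and stands 38 mm above its foot.
- post4: Blue plastic square post number 4 of 6 counted from the red cap, fixed on the rail, 12 x 12 mm, 16 mm tall. Origin: centre of its foot, on the rail's top face (10 mm above the bench); z up, y along the rail towards the red cap. Posts are 40 mm apart. A socket on it hides it completely and stands 38 mm above its foot.
- post5: Blue plastic square post number 5 of 6 counted from the red cap, fixed on the rail, 12 x 12 mm, 16 mm tall. Origin: centre of its foot, on the rail's top face (10 mm above the bench); z up, y along the rail towards the red cap. Posts are 40 mm apart. A socket on it hides it completely and stands 38 mm above its foot.
- post6: Blue plastic square post number 6 of 6 counted from the red cap, fixed on the rail, 12 x 12 mm, 16 mm tall. Origin: centre of its foot, on the rail's top face (10 mm above the bench); z up, y along the rail towards the red cap. Posts are 40 mm apart. A socket on it hides it completely and stands 38 mm above its foot.
- socket_A: Chrome socket for a ratchet, a loose upright cylinder 22 mm across and 38 mm tall, about 70 g, slipped down over one of the posts (which one varies). Origin: centre of its underside, level with the foot of its post; z is its axis. It can wobble about 1 mm on its post.
- socket_B: Chrome socket for a ratchet, a loose upright cylinder 22 mm across and 38 mm tall, about 70 g, slipped down over one of the posts (which one varies). Origin: centre of its underside, level with the foot of its post; z is its axis. It can wobble about 1 mm on its post.
- socket_C: Chrome socket for a ratchet, a loose upright cylinder 22 mm across and 38 mm tall, about 70 g, slipped down over one of the posts (which one varies). Origin: centre of its underside, level with the foot of its post; z is its axis. It can wobble about 1 mm on its post.
- socket_D: Chrome socket for a ratchet, a loose upright cylinder 22 mm across and 38 mm tall, about 70 g, slipped down over one of the posts (which one varies). Origin: centre of its underside, level with the foot of its post; z is its axis. It can wobble about 1 mm on its post.
- socket_E: Chrome socket for a ratchet, a loose upright cylinder 22 mm across and 38 mm tall, about 70 g, slipped down over one of the posts (which one varies). Origin: centre of its underside, level with the foot of its post; z is its axis. It can wobble about 1 mm on its post.
- socket_F: The sixth socket, same looks and size (22 mm across, 38 mm tall), standing loose on the bench beside the rail. Origin: centre of its underside.
- ratchet: Chrome ratchet handle lying loose on the bench beside the rail, 224 mm long along its x, head (38 mm across, 41 mm high with its drive square) towards +x, grip 25 mm thick. Origin: on the bench, 99 mm from the far side of the head.
- level: Orange plastic torpedo level standing loose on its base beyond the rail: 230 mm along its x, 24 mm thick, 58 mm high. Origin: centre of its underside.
- pliers: Steel needle-nose pliers lying loose, 190 mm along x (nose to +x), up to 56 mm wide, 12 mm high. Origin: under the pivot.
- canister: Red zip-tie canister standing loose, 71 mm across, 172 mm tall. Origin: centre of its underside.
- screwdriver: Screwdriver lying loose, 200 mm along its x, handle (26 mm thick) to -x. Origin: under its middle, on the bench.
- vise: Black plastic bench vise fixed to the bench, 150 x 110 mm foot, 130 mm tall, with a wooden offcut 150 mm wide (along y) in its jaws and a turning knob standing out about 135 mm from the origin towards -x. Origin: centre of the foot's underside.

How it is judged:
On the way, in this order (a step that is already met when the one before it is completed fails the run):
1. the fingertips pass close over post 1 from the red cap (or the socket on it) (horizontal distance between the grasp point and post1 below 0.016 m and z of the grasp point in the frame of post1 below 0.087 m), for 0.1 s.
2. the fingertips pass close over post 2 from the red cap (or the socket on it) (horizontal distance between the grasp point and post2 below 0.016 m and z of the grasp point in the frame of post2 below 0.087 m), for 0.1 s.
3. the fingertips pass close over post 3 from the red cap (or the socket on it) (horizontal distance between the grasp point and post3 below 0.016 m and z of the grasp point in the frame of post3 below 0.087 m), for 0.1 s.
4. the fingertips pass close over post 4 from the red cap (or the socket on it) (horizontal distance between the grasp point and post4 below 0.016 m and z of the grasp point in the frame of post4 below 0.087 m), for 0.1 s.
5. the fingertips pass close over post 5 from the red cap (or the socket on it) (horizontal distance between the grasp point and post5 below 0.016 m and z of the grasp point in the frame of post5 below 0.087 m), for 0.1 s.
6. the fingertips pass close over post 6 from the red cap (or the socket on it) (horizontal distance between the grasp point and post6 below 0.016 m and z of the grasp point in the frame of post6 below 0.087 m), for 0.1 s.
At the end, for the whole second after the job is handed in: The fingertips rest on the bare post (contact of 0.3 to 30 N, centred within 16 mm of it) and stay there; the five sockets stand on their posts within 10 mm of where they were, and the other things within 20 mm (((contact force between the fingers and post1 between 0.3 and 30 N and horizontal distance between the grasp point and post1 below 0.016 m) or (contact force between the fingers and post2 between 0.3 and 30 N and horizontal distance between the grasp point and post2 below 0.016 m) or (contact force between the fingers and post3 between 0.3 and 30 N and horizontal distance between the grasp point and post3 below 0.016 m) or (contact force between the fingers and post4 between 0.3 and 30 N and horizontal distance between the grasp point and post4 below 0.016 m) or (contact force between the fingers and post5 between 0.3 and 30 N and horizontal distance between the grasp point and post5 below 0.016 m) or (contact force between the fingers and post6 between 0.3 and 30 N and horizontal distance between the grasp point and post6 below 0.016 m)) and distance of each of socket_A, socket_B, socket_C, socket_D, socket_E from where it was at the start of the episode below 0.01 m and distance of each of socket_F, ratchet, level, pliers, canister, screwdriver from where it was at the start of the episode below 0.02 m); the arm keeps its last pose, push and grip.
It fails at once if a socket on the rail is lifted or pulled out of place (10 mm) (distance of any of socket_A, socket_B, socket_C, socket_D, socket_E from where it was at the start of the episode above 0.01 m).
It fails at once if the hand leans on or rams a socket (more than 15 N) (contact force between any of the fingers, the arm and socket_A above 15 N or contact force between any of the fingers, the arm and socket_B above 15 N or contact force between any of the fingers, the arm and socket_C above 15 N or contact force between any of the fingers, the arm and socket_D above 15 N or contact force between any of the fingers, the arm and socket_E above 15 N).
It fails at once if a post is pressed hard (more than 30 N) (contact force between the fingers and post1 above 30 N or contact force between the fingers and post2 above 30 N or contact force between the fingers and post3 above 30 N or contact force between the fingers and post4 above 30 N or contact force between the fingers and post5 above 30 N or contact force between the fingers and post6 above 30 N).
It fails at once if the spare socket, ratchet, level, pliers, canister or screwdriver is moved (20 mm) (distance of any of socket_F, ratchet, level, pliers, canister, screwdriver from where it was at the start of the episode above 0.02 m).
It fails at once if the vise is struck (contact force between any of the fingers, the arm and vise above 10 N).
It also fails if it takes over 42 s, if anything falls off the work surface, if the arm or the gripper's body presses on something with over 40 N, if the wrist force passes 120 N, or if a joint passes its speed limit or range.

### The arm

A 7-joint arm with a two-finger parallel gripper is mounted at the origin on the work surface. World frame = base frame: x ahead of the robot, y to its left, z up, the work surface at z = 0. Lengths are in m, angles in rad, forces in N, time in s.
With the tool pointing down it reaches from about 0.35 to 0.9 m from the base axis. Payload 8.1 kg.
Tool frame: the origin (TCP) lies at the centre of the arm's flange, where the gripper is bolted on; the fingertips stand 178 mm ahead of it and the grasp point (between the pads) lies 159 mm ahead of it; z points along the fingers, y is the line along which they close (so a half turn about z gives the same grasp; the last joint's range is limited). The gripper opens to 92 mm and grips with 3 to 60 N. Pads are 19 mm wide; open, the fingers measure 130 mm over their backs; the gripper's body (75 mm by 190 mm) begins 47 mm behind the grasp point.
Start: joints at [1.208, 0.434, 0.025, 1.573, -0.012, 1.134, -0.075], TCP at [0.161, -0.604, 0.405] pointing down, gripper open.
Joint ranges: [-2.62, 2.62], [-0.44, 2.09], [-1.27, 1.32], [0.08, 2.57], [-1.32, 4.46], [0.12, 2], [-2.74, 2.74]. Speed limits (rad/s): [2.22, 2.22, 3.01, 3.01, 3.14, 3.14, 3.14].

### API

Orientations are given as a rotation vector (axis times angle).
In Python, from cell import arm gives the robot as it stands. The module is installed in compiled form; this text tells all that it offers.
- The arm moves only by the shell command python3 -m inch 'ROWS' [FORCE]. ROWS is text: rows parted by semicolons, each of 5 numbers parted by spaces: the shift along the tool's x, y, z in m, then the turn about the tool's z in rad, then the finger opening in m, from 0 to 0.0918. In form: x y z roll fingers; .... A call has 1 to 5 rows; each row is the pose to reach, as a shift and turn from the pose commanded when the call began, along the tool's axes at that moment; what a row does not reach only later rows make up. A row lasts 1/10 s, in which the tool goes at most 50 mm and 8.59 degrees, less where a joint would pass 70% of its speed; a pose out of reach is approached as far as the arm can. A call with a gripper value outside its range is refused whole. The fingers move at their own pace and stop on an object; FORCE is the grip in N (left out, the last holds). Time passes only in rows, so rows that repeat a pose let the fingers close. It gives the time, the measured TCP pose, the force, the opening and the grip force at its end, in the units of the state.
- arm.observe(): the state, without advancing time (a new reading comes with each control period).
- arm.get_image(name): name is "side" or "top" or "wrist"; returns the picture (384x512x3 uint8, red, green, blue); there is no depth.
- arm.get_calibration(name): a dict with "intrinsics" (3x3 intrinsics, pixels), "pose" (4x4, takes a point from camera to world coordinates). Camera axes: x right, y up, looking along -z (the intrinsics and any distortion apply to the point x, -y, -z); pixel columns grow to the right and rows downward; lengths in m; the calibration is good to about 2 mm. A picture is of the moment at which its call begins: read the wrist's pose just before it. get_calibration takes no time and is no camera call; for the wrist camera it gives the pose at the moment of the call.
- arm.sign_off(): hands the job in; it is judged then, once.
Trained networks look in the newest picture that a camera, given by its name, has taken for a name from the list of things; names that differ only in an ending like _2 or _b are one class to them, and where a whole thing is asked for, a point or a joint stands for the part that bears it (a point fixed in the world has none). Each returns a list of dicts, best first, with "conf" (0 to 1); they miss things now and then, are a little off and sometimes report something else, mostly with a low value. They report only what shows in the picture. A call takes as long as a camera call.
- arm.look_for(camera, query): "point" ([row, column] in pixels, amid what is visible of it).
- arm.silhouettes(camera, query): "region" (384x512 bool, what is visible of it) and "point" ([row, column] in pixels, amid what is visible of it).
- arm.place_of(camera, query): "point" ([row, column] in pixels: a listed point, or the origin of a listed thing).
The state is a dict: "clock": time; "joints": joint angles; "dq": joint speeds; "joint_efforts": joint torques, N m; "position": TCP position; "ee_rot": TCP orientation; "force": force on the tool from outside, world axes, zero at the start; "ft_torque": the same for the moment, N m; "width": opening from 0.0 (shut) to 1.0 (fully open); "gripper_force": force on a finger pad.
Only numpy, scipy, OpenCV 4.12 (cv2) and the standard library are available. Lean on these libraries where they do the work, as an engineer would, in place of code of your own. Each camera call takes 0.05 s, during which the arm holds its last target. There are 200 camera calls.

## Working session

There is one attempt and no reset: what is moved stays moved. The work goes in short steps, Python scripts to look and compute and a shell command to move; the robot and the scene stay as the last step left them, time stands still between calls to the robot, and variables do not carry over. Pictures are saved under pics/ and viewed, at most 10 in all, crops included, and the job is handed in when it is done.

```bash
mkdir -p pics
python3 - <<'E'
from cell import arm
import cv2,numpy as np
np.set_printoptions(precision=4,suppress=True)
s=arm.observe();print(s['clock'],s['position'],s['ee_rot'],s['force'],s['width'])
a=arm.get_image('top');b=arm.get_image('side')
cv2.imwrite('pics/top.png',a[:,:,::-1]);cv2.imwrite('pics/side.png',b[:,:,::-1])
for n in('top','side'):
  c=arm.get_calibration(n);print(n,c)
E
```

```text
0.0 [ 0.1605 -0.6038  0.4039] [-3.1136 -0.4067  0.0005] [-0.384   0.319  -0.0213] 0.9987671796492391
top {'intrinsics': array([[372.2749,   0.    , 251.1196],
       [  0.    , 372.2749, 190.255 ],
       [  0.    ,   0.    ,   1.    ]]), 'pose': array([[-0.0152,  0.9896, -0.143 ,  0.4037],
       [-0.9999, -0.0146,  0.0054,  0.0174],
       [ 0.0033,  0.1431,  0.9897,  1.1895],
       [ 0.    ,  0.    ,  0.    ,  1.    ]])}
side {'intrinsics': array([[448.7796,   0.    , 252.2706],
       [  0.    , 448.7796, 188.1071],
       [  0.    ,   0.    ,   1.    ]]), 'pose': array([[-0.8951,  0.2062, -0.3953,  0.0971],
       [-0.4455, -0.4515,  0.7731,  0.9387],
       [-0.0191,  0.8681,  0.496 ,  0.6417],
       [ 0.    ,  0.    ,  0.    ,  1.    ]])}
```

View pics/top.png

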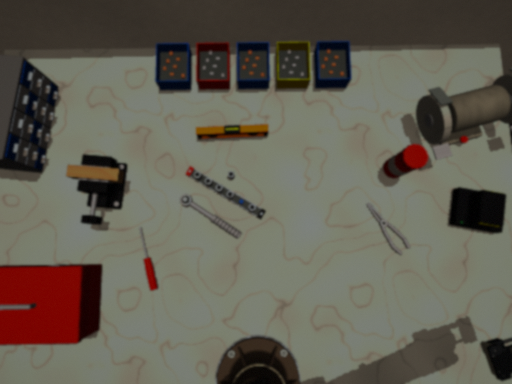

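View pics/side.png

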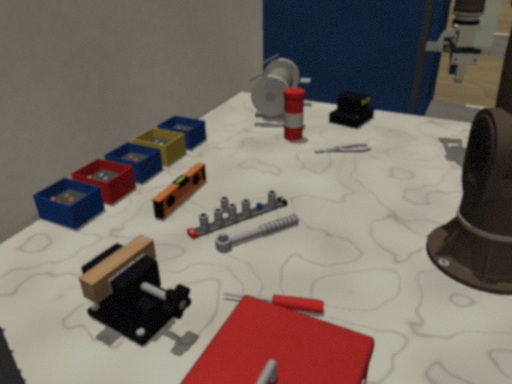

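The top view shows the rail from its red cap at about (col 190, row 171) to its black cap at (262, 213), with blue showing near (240, 200). In the side view the row runs from (193, 232) to (283, 203), and the blue post near (259, 206) suggests that post 5 is bare. I'll zoom in and compute positions.

```bash
cat > h.py <<'E'
import numpy as np,cv2
from cell import arm
np.set_printoptions(precision=4,suppress=True)
def ray(cal,r,c):
    K=cal['intrinsics'];T=cal['pose']
    d=np.array([(c-K[0,2])/K[0,0],-(r-K[1,2])/K[1,1],-1.]);return T[:3,3],T[:3,:3]@d
def atz(cal,r,c,z):
    o,d=ray(cal,r,c);return o+d*(z-o[2])/d[2]
def proj(cal,p):
    T=cal['pose'];q=T[:3,:3].T@(np.asarray(p)-T[:3,3]);K=cal['intrinsics']
    return np.array([K[1,2]-K[1,1]*q[1]/-q[2],K[0,2]+K[0,0]*q[0]/-q[2]])
E
python3 - <<'E'
from h import *
a=cv2.imread('pics/top.png');b=cv2.imread('pics/side.png')
x=cv2.resize(a[150:240,170:290],None,fx=6,fy=6,interpolation=cv2.INTER_CUBIC)
cv2.imwrite('pics/topc.png',cv2.convertScaleAbs(x,alpha=1.6))
cv2.imwrite('pics/sidec.png',cv2.resize(b[180:255,180:305],None,fx=6,fy=6,interpolation=cv2.INTER_CUBIC))
T=arm.get_calibration('top');S=arm.get_calibration('side')
arm.get_image('top')
for q in['rail']+['post%d'%i for i in range(1,7)]:
    for d in arm.place_of('top',q)[:2]: print('top',q,d['conf'],np.round(d['point'],1),atz(T,*d['point'],0 if q=='rail' else .01))
arm.get_image('side')
for q in['rail','post1','post5']:
    for d in arm.place_of('side',q)[:2]: print('side',q,d['conf'],np.round(d['point'],1),atz(S,*d['point'],0 if q=='rail' else .01))
E
```

```text
top rail 0.87 [192. 229.] [0.5709 0.0823 0.    ]
top rail 0.44 [178.9 214.2] [0.6145 0.13   0.    ]
top post1 0.56 [180.3 212.1] [0.6082 0.1358 0.01  ]
top post2 0.56 [180.3 212.1] [0.6082 0.1358 0.01  ]
top post3 0.56 [180.3 212.1] [0.6082 0.1358 0.01  ]
top post4 0.56 [180.3 212.1] [0.6082 0.1358 0.01  ]
top post5 0.56 [180.3 212.1] [0.6082 0.1358 0.01  ]
top post6 0.56 [180.3 212.1] [0.6082 0.1358 0.01  ]
side rail 0.66 [215.3 242.5] [0.5681 0.0771 0.    ]
side post1 0.46 [202.  270.1] [0.5235 0.0015 0.01  ]
side post1 0.45 [204.9 259.3] [0.5435 0.0269 0.01  ]
side post5 0.46 [202.  270.1] [0.5235 0.0015 0.01  ]
side post5 0.45 [204.9 259.3] [0.5435 0.0269 0.01  ]
```

View pics/topc.png

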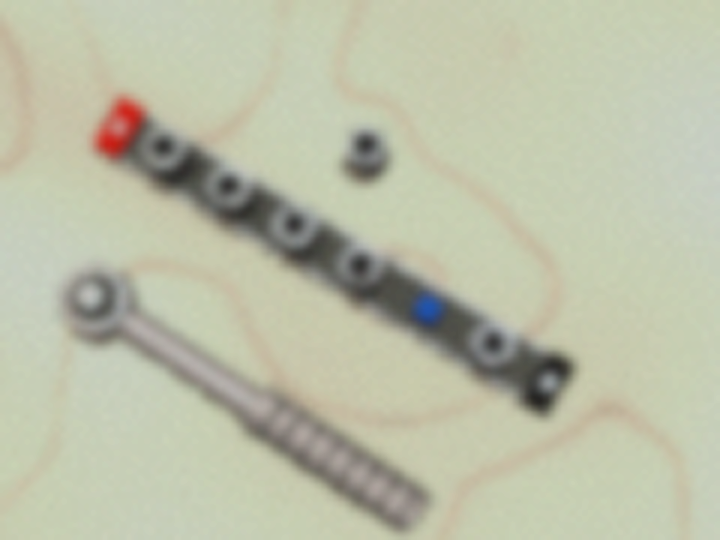

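View pics/sidec.png

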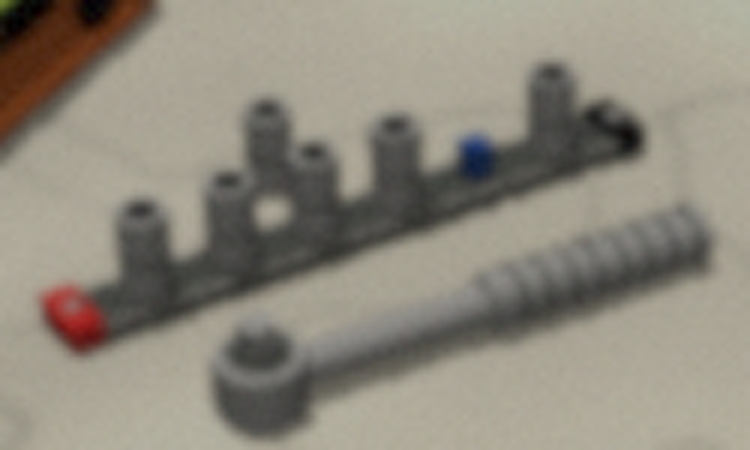

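Both crops agree that post 5 is bare: the blue top is at crop (429, 310) in the top view, and sockets stand on 1–4 and 6. The spare stands on the far side of the rail and the ratchet on the near side. Next I fit the row from these points.

Run:
```python
from h import *
from scipy.optimize import least_squares
T=arm.get_calibration('top');S=arm.get_calibration('side')
top={1:(164,145),2:(228,183),3:(292,222),4:(358,262),5:(429,310),6:(493,341)}
side={1:(143,213),2:(228,183),3:(313,153),4:(397,125),5:(478,145),6:(552,73)}
Z=lambda i:.026 if i==5 else .048
off=lambda i:(3.5-i)*.04
tp={i:((c[1]-2.5)/6+150,(c[0]-2.5)/6+170) for i,c in top.items()}
sp={i:((c[1]-2.5)/6+180,(c[0]-2.5)/6+180) for i,c in side.items()}
P=lambda x,i:np.array([x[0]+off(i)*np.cos(x[2]),x[1]+off(i)*np.sin(x[2]),Z(i)])
for nm,use in(('top',[(T,tp)]),('side',[(S,sp)]),('both',[(T,tp),(S,sp)])):
    f=lambda x:np.concatenate([proj(C,P(x,i))-d[i] for C,d in use for i in d])
    r=least_squares(f,[.57,.08,.9],x_scale=[.01,.01,.1]);print(nm,r.x,np.sqrt(np.mean(r.fun**2)))
x=r.x
for i in range(1,7):print(i,P(x,i))
from scipy.spatial.transform import Rotation as R
s=arm.observe();M=R.from_rotvec(s['ee_rot']).as_matrix();print(M)
print('ratchet head',atz(T,150+295/6,170+90/6,.035),'grip',atz(T,150+510/6,170+410/6,.02),'spare',atz(T,150+148/6,170+370/6,.038))
for q,z in(('level',.0),('canister',0),('vise',0)):
    d=arm.place_of('side',q)[0];print(q,d['conf'],atz(S,*d['point'],z))
```

```text
top [0.5705 0.095  1.0137] 0.22895495815994504
side [0.5676 0.0949 1.018 ] 0.19747151131872265
both [0.5689 0.0946 1.0154] 0.4014003477446834
1 [0.6217 0.1796 0.048 ]
2 [0.6006 0.1456 0.048 ]
3 [0.5795 0.1116 0.048 ]
4 [0.5584 0.0776 0.048 ]
5 [0.5373 0.0436 0.026 ]
6 [0.5162 0.0096 0.048 ]
[[ 0.9665  0.2567  0.    ]
 [ 0.2567 -0.9665 -0.    ]
 [ 0.      0.     -1.    ]]
ratchet head [0.5454 0.2178 0.035 ] grip [0.4322 0.053  0.02  ] spare [0.6204 0.0715 0.038 ]
level 0.78 [0.7606 0.0726 0.    ]
canister 0.55 [ 0.6282 -0.4494  0.    ]
vise 0.89 [0.5981 0.4741 0.    ]
```

```bash
python3 -m inch '0.02 -0.02 0 0 0; 0.05 -0.05 0 0 0; 0.085 -0.085 0 0 0; 0.12 -0.12 0 0 0; 0.15 -0.15 0 0 0' 10
```

```text
clock: 1.35
position: [0.268, -0.4182, 0.4049]
ee_rot: [3.115, 0.408, 0.001]
force: [1.2, -0.0, 0.4]
width: 0.615
gripper_force: 0.0
```

```bash
python3 -m inch '0.035 -0.035 0 0 0; 0.07 -0.07 0 0 0; 0.105 -0.105 0 0 0; 0.14 -0.14 0 0 0; 0.17 -0.17 0 0 0'; python3 -m inch '0.035 -0.035 0 0 0; 0.07 -0.07 0 0 0; 0.105 -0.105 0 0 0; 0.14 -0.14 0 0 0; 0.17 -0.17 0 0 0'
```

```text
clock: 1.85
position: [0.3885, -0.2101, 0.4051]
ee_rot: [3.114, 0.409, 0.002]
force: [1.0, -0.5, -1.4]
width: 0.177
gripper_force: 0.0
clock: 2.35
position: [0.5091, -0.0021, 0.405]
ee_rot: [-3.115, -0.408, -0.002]
force: [0.9, -1.3, 1.0]
width: 0.003
gripper_force: 0.0
```

```bash
python3 -m inch '0.035 -0.035 0 0 0; 0.07 -0.07 0 0 0; 0.105 -0.105 0 0 0; 0.14 -0.14 0 0 0; 0.175 -0.17 0 0 0'; python3 -m inch '0 0 0 -0.14 0; 0 0 0 -0.28 0; 0 0 0 -0.42 0; 0 0 0 -0.55 0; 0 0 0 -0.65 0'; python3 -m inch '0 0 0 -0.06 0; 0 0 0 -0.106 0;0 0 0 -0.106 0;0 0 0 -0.106 0;0 0 0 -0.106 0'
python3 - <<'E'
from h import *
s=arm.observe();print(s['clock'],s['position'],s['ee_rot'],s['joints'])
from scipy.spatial.transform import Rotation as R
print(R.from_rotvec(s['ee_rot']).as_matrix())
C=arm.get_calibration('wrist');a=arm.get_image('wrist');cv2.imwrite('pics/w1.png',a[:,:,::-1]);np.savez('w1',**C);print(C)
for i in range(1,7):
  o=(3.5-i)*.04;print(i,proj(C,[.5689+o*np.cos(1.0154),.0946+o*np.sin(1.0154),.026 if i==5 else .048]))
E
```

```text
clock: 2.85
position: [0.6343, 0.2071, 0.4047]
ee_rot: [-3.115, -0.408, -0.0]
force: [1.0, -0.2, -0.6]
width: 0.006
gripper_force: 0.0
clock: 3.35
position: [0.6338, 0.2045, 0.4046]
ee_rot: [2.819, 1.387, -0.0]
force: [-0.2, -0.1, 0.2]
width: 0.007
gripper_force: 0.0
clock: 3.85
position: [0.6338, 0.2046, 0.4047]
ee_rot: [2.746, 1.526, -0.0]
force: [0.3, 0.2, 0.5]
width: 0.006
gripper_force: 0.0
3.85 [0.6338 0.2046 0.4047] [ 2.7459  1.5261 -0.    ] [-0.0417  0.5696 -0.5709  1.4252  0.3135  1.238  -1.1993]
[[ 0.528   0.8492  0.    ]
 [ 0.8492 -0.528  -0.0001]
 [-0.0001  0.0001 -1.    ]]
{'intrinsics': array([[297.8708,   0.    , 263.1874],
       [  0.    , 297.8708, 189.3087],
       [  0.    ,   0.    ,   1.    ]]), 'pose': array([[ 0.849 ,  0.5035,  0.1603,  0.6769],
       [-0.5284,  0.81  ,  0.2543,  0.2741],
       [-0.0018, -0.3006,  0.9537,  0.3846],
       [ 0.    ,  0.    ,  0.    ,  1.    ]])}
1 [192.0391 266.2006]
2 [223.0023 266.1439]
3 [251.9955 266.0908]
4 [279.2007 266.041 ]
5 [294.3937 265.8825]
6 [328.8707 265.95  ]
```

View pics/w1.png

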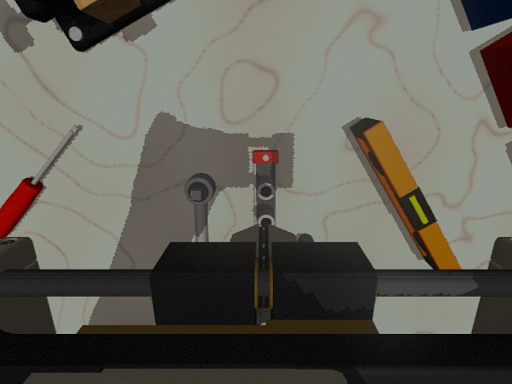

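The wrist view shows the red cap at (265, 157) and sockets 1 and 2 at (266, 190) and (266, 221). The prediction was rows 192 and 223, so the fit is within 2 mm. I'll descend over the red cap so the tips are at z ≈ 0.062.

```bash
python3 -m inch '0.002 0.002 0.03 0 0; 0.004 0.003 0.06 0 0; 0.004 0.003 0.09 0 0; 0.004 0.003 0.12 0 0; 0.004 0.003 0.14 0 0'; python3 -m inch '0 0 0.01 0 0; 0 0 0.02 0 0; 0 0 0.025 0 0; 0 0 0.025 0 0; 0 0 0.025 0 0'
python3 - <<'E'
from h import *
s=arm.observe();d=s['position'][:2]-np.array([.5697,.0959]);print(s['clock'],s['position'],'along',d@[.5277,.8494],'lat',d@[.8492,-.528],s['force'])
a=arm.get_image('wrist');cv2.imwrite('pics/w2.png',a[:,:,::-1]);b=arm.get_image('side');cv2.imwrite('pics/s2.png',cv2.resize(b[130:260,140:340],None,fx=4,fy=4,interpolation=cv2.INTER_CUBIC))
E
```

```text
clock: 4.4
position: [0.6379, 0.2061, 0.2625]
ee_rot: [-2.745, -1.527, 0.003]
force: [0.2, -0.0, -0.7]
width: 0.006
gripper_force: 0.0
clock: 4.9
position: [0.6387, 0.2066, 0.2406]
ee_rot: [2.745, 1.528, 0.002]
force: [1.1, 0.5, 0.0]
width: 0.005
gripper_force: 0.0
4.9 [0.6387 0.2066 0.2406] along 0.13044810437509918 lat 0.00011559899318896801 [1.1375 0.5098 0.0462]
```

View pics/s2.png

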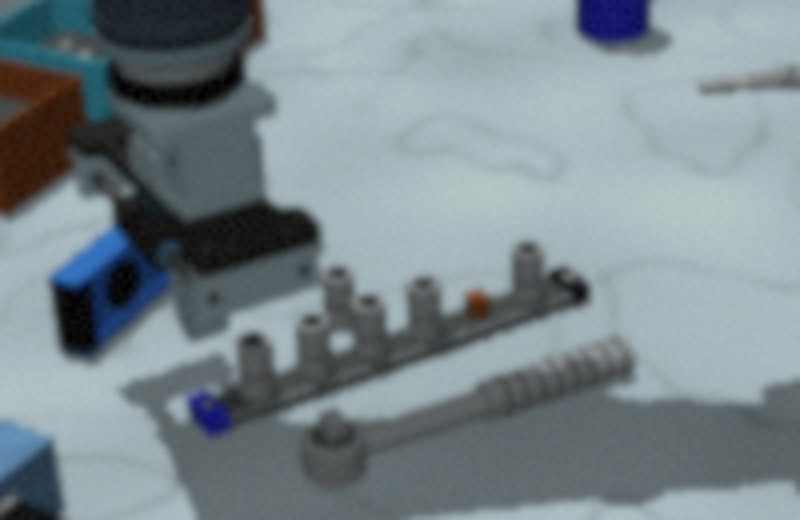

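The side view shows the closed tips at crop (205, 330), upright and well clear above the red cap at (210, 410), as expected. Starting the slow sweep.

```bash
python3 -m inch '-0.008 0 0 0 0; -0.016 0 0 0 0; -0.024 0 0 0 0; -0.032 0 0 0 0; -0.04 0 0 0 0'; python3 -m inch '-0.008 0 0 0 0; -0.016 0 0 0 0; -0.024 0 0 0 0; -0.032 0 0 0 0; -0.04 0 0 0 0'
python3 - <<'E'
from h import *
s=arm.observe();d=s['position'][:2]-np.array([.5697,.0959]);print(s['clock'],s['position'],'along',d@[.5277,.8494],'lat',d@[.8492,-.528],s['force'])
E
```

```text
clock: 5.5
position: [0.6169, 0.1715, 0.2398]
ee_rot: [2.745, 1.527, -0.0]
force: [-0.5, -0.1, 0.3]
width: 0.005
gripper_force: 0.0
clock: 6.0
position: [0.5959, 0.1379, 0.2397]
ee_rot: [2.745, 1.528, -0.0]
force: [-1.0, 0.6, 0.2]
width: 0.007
gripper_force: 0.0
6.0 [0.5959 0.1379 0.2397] along 0.049466765049391924 lat 5.740770865689044e-05 [-0.9895  0.6052  0.1761]
```

```bash
python3 -m inch '-0.008 0 0 0 0; -0.016 0 0 0 0; -0.024 0 0 0 0; -0.032 0 0 0 0; -0.04 0 0 0 0'; python3 -m inch '-0.008 0 0 0 0; -0.016 0 0 0 0; -0.024 0 0 0 0; -0.032 0 0 0 0; -0.04 0 0 0 0'; python3 -m inch '-0.008 0 0 0 0; -0.016 0 0 0 0; -0.024 0 0 0 0; -0.032 0 0 0 0; -0.04 0 0 0 0'; python3 -m inch '-0.008 0 0 0 0; -0.016 0 0 0 0; -0.024 0 0 0 0; -0.032 0 0 0 0; -0.04 0 0 0 0'; python3 -m inch '-0.008 0 0 0 0; -0.016 0 0 0 0; -0.024 0 0 0 0; -0.032 0 0 0 0; -0.04 0 0 0 0'
python3 -m inch '-0.008 0 0 0 0; -0.016 0 0 0 0; -0.02 0 0 0 0; -0.02 0 0 0 0; -0.02 0 0 0 0'
python3 - <<'E'
from h import *
s=arm.observe();d=s['position'][:2]-np.array([.5697,.0959]);print(s['clock'],s['position'],'along',d@[.5277,.8494],'lat',d@[.8492,-.528],s['force'])
C=arm.get_calibration('wrist');a=arm.get_image('wrist');cv2.imwrite('pics/w3.png',a[:,:,::-1])
for i in range(1,7):
  o=(3.5-i)*.04;print(i,proj(C,[.5697+o*.5277,.0959+o*.8494,.026 if i==5 else .048]))
E
```

```text
clock: 6.5
position: [0.5748, 0.1039, 0.2397]
ee_rot: [2.745, 1.528, -0.0]
force: [-0.3, 0.1, 0.4]
width: 0.003
gripper_force: 0.0
clock: 7.0
position: [0.5537, 0.0699, 0.2397]
ee_rot: [2.745, 1.528, -0.0]
force: [1.4, -0.1, 0.2]
width: 0.008
gripper_force: 0.0
clock: 7.5
position: [0.5326, 0.0359, 0.2398]
ee_rot: [2.745, 1.528, 0.0]
force: [-0.5, 0.5, -0.2]
width: 0.004
gripper_force: 0.0
clock: 8.0
position: [0.5116, 0.0019, 0.2397]
ee_rot: [2.745, 1.528, 0.0]
force: [-1.1, 1.1, -0.3]
width: 0.008
gripper_force: 0.0
clock: 8.5
position: [0.4905, -0.0321, 0.2397]
ee_rot: [2.745, 1.528, 0.0]
force: [-0.5, -0.5, 0.0]
width: 0.005
gripper_force: 0.0
clock: 9.0
position: [0.4804, -0.0484, 0.2398]
ee_rot: [2.745, 1.528, 0.001]
force: [-0.2, 0.3, 0.3]
width: 0.004
gripper_force: 0.0
9.0 [ 0.4804 -0.0484  0.2398] along -0.1696715285593491 lat 0.00036315563833184755 [-0.1758  0.3132  0.2946]
1 [-450.6781  263.5158]
2 [-291.1246  263.4461]
3 [-160.733   263.3891]
4 [-52.1779 263.3417]
5 [ 46.2584 263.3499]
6 [118.2171 263.2672]
```

View pics/w3.png

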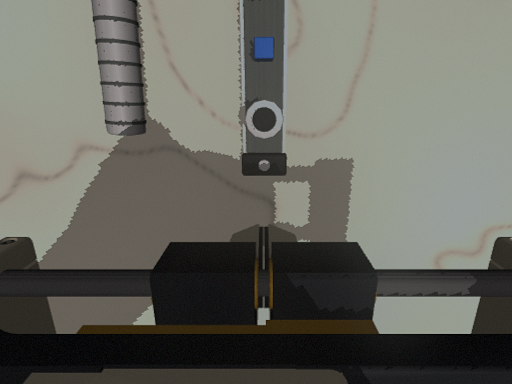

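The wrist view shows the bare post at (264, 47), against a prediction of (263, 46), so the position is within 1 mm. The sweep ran 3 cm past the black cap at (264, 163), which does no harm. Moving back 0.110 m to post 5, then straight down.

```bash
python3 -m inch '0.025 0 0 0 0; 0.05 0 0 0 0; 0.075 0 0 0 0; 0.1 0 0 0 0; 0.11 0 0 0 0'; python3 -m inch '0 0 0 0 0; 0 0 0 0 0; 0 0 0 0 0'
python3 - <<'E'
from h import *
s=arm.observe();d=s['position'][:2]-np.array([.5697,.0959]);print(s['clock'],s['position'],'along+.06',.06+d@[.5277,.8494],'lat',d@[.8492,-.528],s['force'])
E
```

```text
clock: 9.55
position: [0.5393, 0.0478, 0.2399]
ee_rot: [-2.742, -1.531, -0.003]
force: [-0.3, 1.2, -0.4]
width: 0.004
gripper_force: 0.0
clock: 9.85
position: [0.5377, 0.0436, 0.2395]
ee_rot: [2.746, 1.526, -0.002]
force: [-0.1, 0.1, 0.0]
width: 0.005
gripper_force: 0.0
9.85 [0.5377 0.0436 0.2395] along+.06 -0.0013284490193923582 lat 0.00046533531791704874 [-0.1306  0.1248  0.0263]
```

```bash
python3 -m inch '0 0 0.008 0 0; 0 0 0.016 0 0; 0 0 0.022 0 0; 0 0 0.027 0 0; 0 0 0.03 0 0'; python3 -m inch '0 0 0.001 0 0; 0 0 0.002 0 0; 0 0 0.002 0 0; 0 0 0.002 0 0; 0 0 0.002 0 0'
```

```text
clock: 10.35
position: [0.5381, 0.0449, 0.2089]
ee_rot: [-2.745, -1.528, 0.001]
force: [0.6, 0.6, -0.1]
width: 0.004
gripper_force: 0.0
clock: 10.85
position: [0.5383, 0.0449, 0.2079]
ee_rot: [2.745, 1.528, 0.0]
force: [-0.0, 0.3, 0.1]
width: 0.003
gripper_force: 0.0
```

Tips at about 0.030. Going down in 1 mm steps, checking force.

```bash
python3 -m inch '0 0 0.001 0 0; 0 0 0.001 0 0'|grep -E 'pos|force: \['; python3 -m inch '0 0 0.001 0 0; 0 0 0.001 0 0'|grep -E 'pos|force: \['; python3 -m inch '0 0 0.001 0 0; 0 0 0.001 0 0'|grep -E 'pos|force: \['
```

```text
position: [0.5382, 0.0449, 0.2067]
force: [-0.3, 1.0, -0.4]
position: [0.5382, 0.0449, 0.2056]
force: [-0.1, 0.7, -0.4]
position: [0.5382, 0.0449, 0.2046]
force: [0.4, 0.2, -0.1]
```

```bash
python3 -m inch '0 0 0.0005 0 0; 0 0 0.0005 0 0;0 0 0.0005 0 0'|grep -E 'pos|force: \['; python3 -m inch '0 0 0.0005 0 0; 0 0 0.0005 0 0;0 0 0.0005 0 0'|grep -E 'pos|force: \['
```

```text
position: [0.5383, 0.045, 0.2044]
force: [-1.6, 0.0, 3.7]
position: [0.5382, 0.045, 0.2043]
force: [-3.3, -1.1, 10.3]
```

Contact is at the expected height (tips ≈ 0.026) with about 10 N. I'll ease off slightly and check that it holds steady.

```bash
python3 -m inch '0 0 -0.0002 0 0; 0 0 -0.0002 0 0;0 0 -0.0002 0 0; 0 0 -0.0002 0 0; 0 0 -0.0002 0 0'|grep -E 'pos|force: \['; python3 -m inch '0 0 0 0 0; 0 0 0 0 0; 0 0 0 0 0; 0 0 0 0 0; 0 0 0 0 0'|grep -E 'pos|force: \['
python3 - <<'E'
from h import *
b=arm.get_image('side');cv2.imwrite('pics/s4.png',cv2.resize(b[140:250,170:310],None,fx=5,fy=5,interpolation=cv2.INTER_CUBIC)[:,:,::-1])
E
```

```text
position: [0.5383, 0.045, 0.2043]
force: [-1.9, -0.4, 7.7]
position: [0.5383, 0.045, 0.2043]
force: [-2.3, -0.6, 7.3]
```

View pics/s4.png

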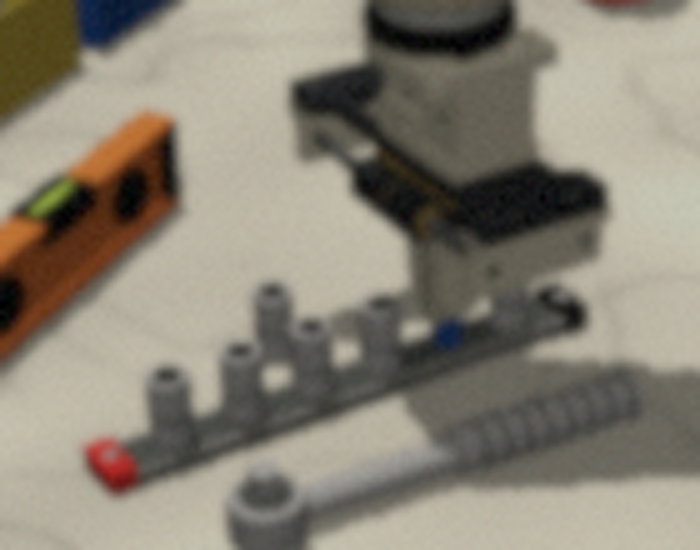

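The tips rest on the blue post at crop (447, 330) with a steady 7 N. The sockets, spare and ratchet are where they were. Handing in.

```bash
python3 -c "
from cell import arm
print(arm.sign_off())"
```

```text
the job is handed in; nothing more can be done
None
```

I swept the fingertips over all six posts from red cap to black, about 14 mm above the socket tops; they now rest on bare post 5 at about 7 N. Nothing looked moved in the last side view, and the job is handed in, but sign-off gave no verdict.

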